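# Roll the walnut bar into the V-cradle

### The job

Roll the dark walnut bar along the bench and up the ramp until it drops into the V-groove of the plywood cradle, then push it endways along the groove until its end is up against the blue stop plate, ready for drilling. Only push it with the fingers: do not pick it up or carry it. Leave the pale beech bar and everything else on the bench where they are.

Things in the scene. Friction and masses are not known exactly. Their poses are not given: they have to be found in the camera images.
- cradle: Fixed plywood V-cradle (mm): a 90-degree V-groove along x, from x = -105 to 65, with a ramp on both sides. Origin on the bench under the bottom of the V; x points along the groove to the blue stop plate, roughly away from the robot; z up. Ramps are flush with the bench at |y| = 88 and rise straight to the lips at |y| = 17, z = 19; the V's bottom is at y = 0, z = 2.
- v_mid (a point): Point in the middle of the V, at x = 0, y = 0, z = 33 of the cradle's frame, axes as the cradle's. A seated bar has its axis at this height; its centre is at x = -15 when its end touches the stop plate.
- stop_face (a point): Point on the blue stop plate's face that the bar's end butts against: x = 65, y = 0, z = 33 of the cradle's frame. The fixed plate is 14 thick, 70 wide, 62 high. Axes as the cradle's.
- walnut_bar_center (a point): Centre of the loose dark walnut bar, 44 diameter, 160 long, 0.13 to 0.22 kg. It starts on the bench at either side of the cradle, within 0.2 rad of parallel to the groove, its end 15 to 55 short of the stop face along the groove. x: the bar's axis; y and z turn as it rolls. Pushed, it coasts 1 to 2 cm ahead; on the ramp it rolls back if let go, and wedges if pushed from above its axis; past the lip it drops into the V. Seated, about 1 to 3 N slides it along.
- beech_bar_center (a point): Centre of the pale beech round bar, same sizes, lying on the bench on the other side of the cradle. It stays there.
- glue: Bystander, to be left alone: white glue bottle, 60 diameter, 160 tall (mm). Origin at its underside on the bench.
- spray_can: Bystander, to be left alone: black and red can, 58 diameter, 170 tall (mm). Origin at its underside on the bench.
- tape: Bystander, to be left alone: roll of brown tape, 96 diameter, 25 high, lying flat (mm). Origin at its underside on the bench.
- mallet: Bystander, to be left alone: hammer with pale wooden handle, lying to the robot's right (mm). Origin at its underside on the bench.
- screwdriver: Bystander, to be left alone: screwdriver with red handle, lying beyond the cradle (mm). Origin at its underside on the bench.
- square: Bystander, to be left alone: try square, dark wooden stock 20 x 120 x 18 with a 160 long steel blade, lying to the robot's left (mm). Origin at its underside on the bench.
Mind the look-alikes: they are no part of the job. What is shaped like the part that bears walnut_bar_center but green or yellow is not meant.

How it is judged:
On the way, in this order (a step that is already met when the one before it is completed fails the run):
1. the walnut bar turns over as it rolls (it passes through at least 130 degrees from how it lay) (angle between walnut_bar_center's own z axis and vertical above 2.3 rad), for 0.05 s.
2. the walnut bar lies in the V (y of walnut_bar_center in the frame of cradle between -0.004 and 0.004 m and z of walnut_bar_center in the frame of cradle below 0.0365 m and angle between the x axis of walnut_bar_center and the x axis of cradle, either way round below 0.05 rad), for 0.2 s.
At the end, for the whole second after the job is handed in: The walnut bar lies seated in the V (axis within 4 mm of the groove's middle, no more than about 3 mm above its seated height, within 0.05 rad of the groove), its end within 4 mm of the stop plate, at rest; the beech bar is within 30 mm of where it was (all of step 2 and x of walnut_bar_center in the frame of cradle above -0.019 m and distance of beech_bar_center from where it was at the start of the episode below 0.03 m); the robot touches nothing.
It fails at once if the walnut bar is lifted (centre more than 56 mm above the bench; rolling over the lip needs 41) (height (world z) of walnut_bar_center above 0.056 m).
It fails at once if the beech bar is moved by more than 30 mm (distance of beech_bar_center from where it was at the start of the episode above 0.03 m).
It fails at once if a bystander is moved by more than 30 mm (distance of any of glue, spray_can, tape, mallet, screwdriver, square from where it was at the start of the episode above 0.03 m).
It also fails if it takes over 64 s, if anything falls off the work surface, if the arm or the gripper's body presses on something with over 40 N, if the wrist force passes 120 N, or if a joint passes its speed limit or range.

### The arm

A 6-joint arm with a two-finger parallel gripper is mounted at the origin on the work surface. World frame = base frame: x ahead of the robot, y to its left, z up, the work surface at z = 0. Lengths are in m, angles in rad, forces in N, time in s.
With the tool pointing down it reaches from about 0.25 to 0.775 m from the base axis. Payload 4 kg.
Tool frame: the origin (TCP) lies midway between the tips of the shut fingers; the grasp point (between the pads) lies 19 mm behind it; y points along the fingers, x is the direction in which the jaws open and shut, and the axes are right-handed (so a half turn about y gives the same grasp; the last joint's range is limited). The gripper opens to 94 mm and grips with 3 to 60 N. Pads are 16 mm wide; open, the fingers measure 119 mm over their backs; the gripper's body (75 mm by 177 mm) begins 78 mm behind the grasp point.
Start: joints at [-1.319, 0.087, 1.371, -0, 1.684, -0.103], TCP at [0.191, -0.516, 0.206] pointing down, gripper open.
Joint ranges: [-3.1, 3.1], [-0.76, 2.03], [0.27, 2.55], [-1.08, 4.22], [0.17, 2.65], [-2.57, 2.57]. Speed limits (rad/s): [2.79, 2.79, 3.14, 3.14, 3.14, 3.14].

### API

Orientations are given as [roll, pitch, yaw] about the fixed x, y, z axes, in that order (R = Rz(yaw) Ry(pitch) Rx(roll)).
In Python, from bench import robot, snapshot, camera_info, ticket gives the robot as it stands.
- The arm moves only by the shell command python3 -m creep 'ROWS'. ROWS is JSON, a list of rows, each an object with "slide": the shift along the tool's x, y, z in mm, a list of three; "roll": the turn about the tool's y in degrees; "grip": the closure, from 0 (fully open) to 1 (shut). In form: [{"slide": [x, y, z], "roll": roll, "grip": grip}, ...]. A call has 1 to 20 rows; each row is the pose to reach, as a shift and turn from the pose commanded when the call began, along the tool's axes at that moment; what a row does not reach only later rows make up. A row lasts 1/12 s, in which the tool goes at most 41.7 mm and 7.16 degrees, less where a joint would pass 70% of its speed; a pose out of reach is approached as far as the arm can. A call with a gripper value outside its range is refused whole. The fingers move at their own pace and stop on an object; the grip force is fixed at half the most. Time passes only in rows, so rows that repeat a pose let the fingers close. It gives the time, the measured TCP pose, the force and the opening at its end, in the units of the state.
- robot.get_obs(): the state, without advancing time (a new reading comes with each control period).
- snapshot(name): name is "side" or "top" or "wrist"; returns the picture (420x560x3 uint8, red, green, blue); there is no depth.
- camera_info(name): a dict with "fx", "fy", "cx", "cy" (pixels), "cam_to_world" (4x4, takes a point from camera to world coordinates). Camera axes: x right, y down, z forward; pixel columns grow to the right and rows downward; lengths in m; the calibration is good to about 2 mm. A picture is of the moment at which its call begins: read the wrist's pose just before it. camera_info takes no time and is no camera call; for the wrist camera it gives the pose at the moment of the call.
- ticket.close_job(): hands the job in, once; it reports no verdict.
The state is a dict: "time": time; "joint_positions": joint angles; "qvel": joint speeds; "joint_torque": joint torques, N m; "tool_pos": TCP position; "ee_rot": TCP orientation; "wrist_force": force on the tool from outside, world axes, zero at the start; "wrist_torque": the same for the moment, N m; "width": finger opening in m.
Only numpy, scipy, OpenCV 4.12 (cv2) and the standard library are available. Lean on these libraries where they do the work, as an engineer would, in place of code of your own. Each camera call takes 0.05 s, during which the arm holds its last target.

## Working session

There is one attempt and no reset: what is moved stays moved. The work goes in short steps, Python scripts to look and compute and a shell command to move; the robot and the scene stay as the last step left them, time stands still between calls to the robot, and variables do not carry over. Pictures are saved under pics/ and viewed, and the job is handed in when it is done.

```bash
ls; mkdir -p pics; python3 - <<'E'
from bench import robot, snapshot, camera_info
import cv2,numpy as np
o=robot.get_obs()
for k in o: print(k,np.round(o[k],3))
for n in("top","side"):
    cv2.imwrite(f"pics/{n}0.png",snapshot(n)[:,:,::-1]); c=camera_info(n); print(n,c["fx"],c["cx"],c["cy"],np.round(c["cam_to_world"],3).tolist())
E
```

```text
pics
time 0.0
joint_positions [-1.319  0.088  1.372  0.     1.684 -0.103]
qvel [ 0.001  0.001 -0.     0.001 -0.001  0.001]
joint_torque [-0.0000e+00 -3.4017e+01 -3.0243e+01  7.2000e-02  3.3000e-02 -0.0000e+00]
tool_pos [ 0.191 -0.515  0.204]
ee_rot [-1.571  0.002 -1.216]
wrist_force [0.101 0.364 0.078]
wrist_torque [ 0.004 -0.02   0.042]
width 0.094
top 386.6014194103664 281.5336448900538 209.00248636018145 [[-0.002, -0.985, 0.173, 0.384], [-1.0, 0.004, 0.01, -0.022], [-0.01, -0.173, -0.985, 1.127], [0.0, 0.0, 0.0, 1.0]]
side 382.01932118050604 277.03956111345155 208.83817000767561 [[0.997, -0.061, 0.053, 0.5], [-0.08, -0.656, 0.75, -0.762], [-0.011, -0.752, -0.659, 0.714], [0.0, 0.0, 0.0, 1.0]]
```

View pics/top0.png

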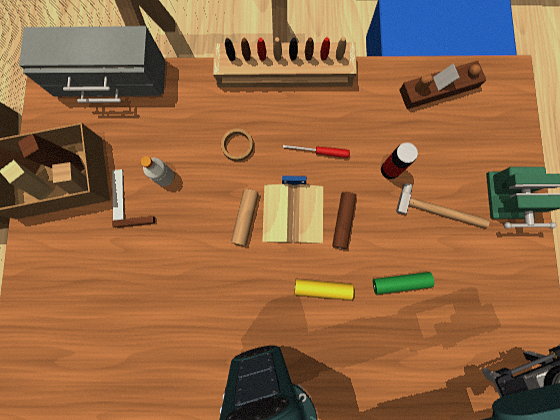

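View pics/side0.png

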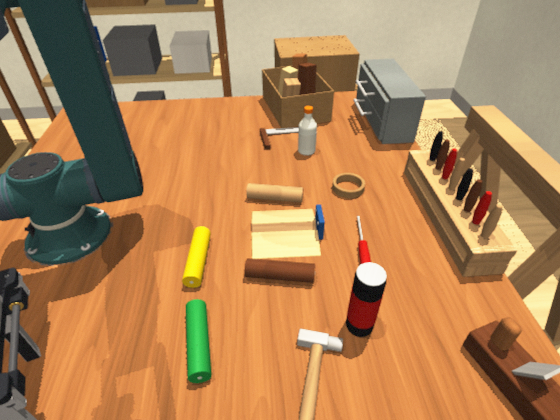

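The candidates are the dark bar at top(344,220), the pale beech bar at (245,218), and the yellow (324,289) and green (404,283) look-alikes. By description the dark brown bar, to the right of the cradle, is the walnut one. I'll measure it and check a crop.

```bash
cat > h.py <<'E'
import numpy as np,cv2
from bench import robot,snapshot,camera_info
def ray(n,uv,z,ci=None):
    c=ci or camera_info(n);T=np.array(c["cam_to_world"])
    uv=np.atleast_2d(uv).astype(float)
    d=np.c_[(uv[:,0]-c["cx"])/c["fx"],(uv[:,1]-c["cy"])/c["fy"],np.ones(len(uv))]@T[:3,:3].T
    o=T[:3,3]; return o+d*((z-o[2])/d[:,2])[:,None]
def proj(n,P):
    c=camera_info(n);T=np.array(c["cam_to_world"]);p=(np.atleast_2d(P)-T[:3,3])@T[:3,:3]
    return np.c_[c["fx"]*p[:,0]/p[:,2]+c["cx"],c["fy"]*p[:,1]/p[:,2]+c["cy"]]
E
python3 - <<'E'
from h import *
im=cv2.imread("pics/top0.png")
cv2.imwrite("pics/crop0.png",cv2.resize(im[130:260,210:430],None,fx=3.6,fy=3.6,interpolation=cv2.INTER_CUBIC))
s=cv2.imread("pics/side0.png")
cv2.imwrite("pics/crop1.png",cv2.resize(s[170:350,180:400],None,fx=3.3,fy=3.3,interpolation=cv2.INTER_CUBIC))
E
```

```text
(no output)
```

View pics/crop0.png

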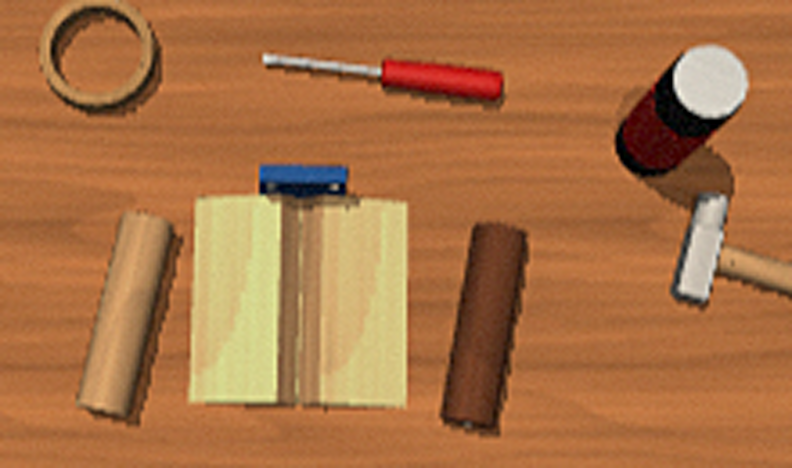

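View pics/crop1.png

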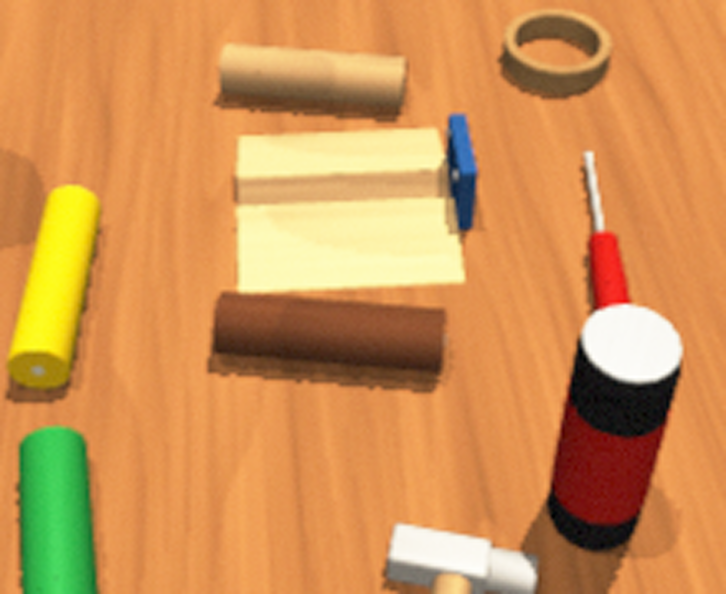

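The crops show the walnut bar at top(344,220), the cradle at (263–323,185–243) with the blue plate at (294,180), and the can top near (407,152).

```bash
python3 - <<'E'
from h import *
im=cv2.imread("pics/top0.png"); hsv=cv2.cvtColor(im,cv2.COLOR_BGR2HSV)
w=np.zeros(im.shape[:2],np.uint8);w[170:265,245:375]=1
# cradle: pale yellow
m=((hsv[...,2]>170)&(hsv[...,1]<140)).astype(np.uint8)*w
m[:,:258]=0; m[:,330:]=0
m=cv2.morphologyEx(m,cv2.MORPH_CLOSE,np.ones((9,9)))
cs=cv2.findContours(m,0,2)[0];c=max(cs,key=cv2.contourArea);r=cv2.minAreaRect(c);print("cradle",r)
b=cv2.approxPolyDP(c,6,True)[:,0];print(b.tolist(), ray("top",b,0).round(4)[:,:2].tolist())
P=cv2.boxPoints(r);print(ray("top",P,0).round(4)[:,:2].tolist())
# walnut
print("px",im[220,344],hsv[220,344],im[220,370],hsv[220,370],hsv[235,351])
for x in range(328,368,2): print(x,im[220,x].tolist(),end=' ')
E
```

```text
cradle ((292.531982421875, 212.900634765625), (60.08797836303711, 57.40851593017578), 1.1457629203796387)
[[264, 185], [262, 241], [322, 242], [322, 186]] [[0.6547, 0.0415], [0.4869, 0.0464], [0.4835, -0.1285], [0.6508, -0.1318]]
[[0.4869, 0.0466], [0.659, 0.0443], [0.6545, -0.1353], [0.4829, -0.1285]]
px [ 42  64 108] [ 10 156 108] [ 62 105 168] [ 12 161 168] [ 13 167 198]
328 [59, 106, 168] 330 [59, 108, 169] 332 [57, 106, 168] 334 [60, 108, 178] 336 [42, 76, 125] 338 [25, 45, 84] 340 [32, 48, 97] 342 [35, 62, 113] 344 [42, 64, 108] 346 [37, 58, 108] 348 [35, 55, 95] 350 [29, 49, 79] 352 [33, 50, 79] 354 [60, 109, 177] 356 [62, 109, 173] 358 [61, 104, 172] 360 [64, 108, 175] 362 [65, 109, 175] 364 [62, 109, 178] 366 [61, 101, 167]
```

```bash
cat >> h.py <<'E'
def bar(im,win,n="top",z=0.022,thr=140):
    """mask of walnut by red channel in window (x0,y0,x1,y1)"""
    x0,y0,x1,y1=win
    m=np.zeros(im.shape[:2],np.uint8); sub=im[y0:y1,x0:x1].astype(int)
    m[y0:y1,x0:x1]=((sub[...,2]<thr)&(sub[...,2]>sub[...,0]+25))
    m=cv2.morphologyEx(m,cv2.MORPH_OPEN,np.ones((5,5)))
    c=max(cv2.findContours(m,0,2)[0],key=cv2.contourArea)
    r=cv2.minAreaRect(c); P=ray(n,cv2.boxPoints(r),z)
    e=[np.linalg.norm(P[1]-P[0]),np.linalg.norm(P[2]-P[1])]
    d=(P[2]-P[1]) if e[1]>e[0] else (P[1]-P[0])
    d=d*np.sign(d[0]); cen=P.mean(0)
    return cen[:2].round(4),round(float(np.arctan2(d[1],d[0])),3),np.round(e,4),r
E
python3 - <<'E'
from h import *
im=cv2.imread("pics/top0.png"); s=cv2.imread("pics/side0.png")
print(bar(im,(325,180,375,260)))
print(bar(s,(235,245,330,300),"side",0.022,125))
# side view end points as check: blue plate, can, mallet
h=cv2.cvtColor(im,cv2.COLOR_BGR2HSV)
m=((h[...,0]>100)&(h[...,0]<125)&(h[...,1]>120)).astype(np.uint8);m[:170]=0;m[200:]=0
x,y,w,hh=cv2.boundingRect(m);print("blue",x,y,w,hh)
print("blue top corners z62", ray("top",[[x,y],[x+w,y]],.062).round(4).tolist(),"top near edge?")
for xx in(288,294,300): print(xx,[im[r,xx].tolist() for r in range(175,190)])
print("V line", [ (r,im[r,284:302,2].tolist()) for r in (200,238)])
print("can base",ray("top",[[389,172]],0).round(3),"can top",ray("top",[[407,152]],.17).round(3),"hammer head",ray("top",[[404,199]],.02).round(3))
print(proj("top",[[.655,-.044,.0],[.655,-.044,.062],[.669,-.044,.062]]).round(1))
E
```

```text
(array([ 0.544 , -0.1923]), -0.189, array([0.1707, 0.0506]), ((344.3918762207031, 220.64865112304688), (17.426292419433594, 58.361637115478516), 9.462322235107422))
(array([ 0.5403, -0.2095]), -0.178, array([0.0408, 0.1601]), ((278.8721923828125, 276.8532409667969), (68.80208587646484, 14.035625457763672), 3.945185899734497))
blue 282 170 101 15
blue top corners z62 [[0.6834, -0.013, 0.062], [0.682, -0.2997, 0.062]] top near edge?
288 [[82, 92, 138], [131, 85, 51], [147, 90, 39], [146, 89, 46], [141, 83, 41], [99, 59, 30], [30, 11, 1], [34, 9, 0], [39, 24, 15], [53, 70, 90], [54, 87, 115], [65, 100, 131], [71, 105, 147], [71, 103, 145], [67, 101, 144]]
294 [[71, 101, 156], [120, 90, 82], [149, 88, 34], [142, 84, 43], [146, 89, 38], [108, 65, 29], [25, 15, 0], [42, 24, 15], [47, 31, 19], [51, 34, 25], [48, 64, 83], [45, 74, 105], [46, 67, 93], [71, 106, 147], [91, 136, 185]]
300 [[65, 97, 155], [120, 84, 76], [148, 87, 41], [142, 88, 44], [152, 93, 50], [117, 67, 35], [23, 12, 0], [36, 18, 0], [44, 33, 29], [65, 93, 118], [80, 123, 151], [73, 109, 139], [101, 159, 186], [131, 196, 225], [122, 188, 219]]
V line [(200, [214, 216, 221, 209, 134, 131, 136, 150, 145, 194, 163, 159, 174, 180, 178, 196, 219, 212]), (238, [216, 220, 217, 128, 135, 149, 143, 138, 189, 168, 168, 185, 173, 171, 182, 219, 214, 212])]
can base [[ 0.693 -0.334  0.   ]] can top [[ 0.699 -0.335  0.17 ]] hammer head [[ 0.606 -0.368  0.02 ]]
[[292.6 184.8]
 [293.  179.6]
 [292.9 174.8]]
```

```bash
cat >> h.py <<'E'
def go(p,yaw):
    o=robot.get_obs();t=o["tool_pos"];a=o["ee_rot"][2]
    d=np.array(p)-t
    return "slide",np.round([1e3*(d[0]*np.cos(a)+d[1]*np.sin(a)),-1e3*d[2],1e3*(-d[0]*np.sin(a)+d[1]*np.cos(a))],1),"roll",round(-np.degrees(yaw-a),1),"t",o["time"],"pos",np.round(t,4),"rot",np.round(o["ee_rot"],3),"F",np.round(o["wrist_force"],1)
E
python3 -c "
from h import *
print(go([.532,-.251,.2],-.18))"
```

```text
('slide', array([-129.3,    4.4,  411.6]), 'roll', np.float64(-59.4), 't', 0.1, 'pos', array([ 0.191 , -0.5153,  0.2044]), 'rot', array([-1.571,  0.002, -1.216]), 'F', array([ 0.2, -1. , -0.4]))
```

```bash
python3 -m creep '[{"slide":[-32,0,103],"roll":-15,"grip":0},{"slide":[-65,0,206],"roll":-30,"grip":0},{"slide":[-97,0,309],"roll":-45,"grip":0},{"slide":[-129,0,412],"roll":-59,"grip":0},{"slide":[-129,0,412],"roll":-59,"grip":0},{"slide":[-129,0,412],"roll":-59,"grip":0},{"slide":[-129,0,412],"roll":-59,"grip":0},{"slide":[-129,0,412],"roll":-59,"grip":0},{"slide":[-129,0,412],"roll":-59,"grip":0},{"slide":[-129,0,412],"roll":-59,"grip":0},{"slide":[-129,0,412],"roll":-59,"grip":0},{"slide":[-129,0,412],"roll":-59,"grip":0},{"slide":[-129,0,412],"roll":-59,"grip":0},{"slide":[-129,0,412],"roll":-59,"grip":0}]'
python3 - <<'E'
from h import *
print(go([.532,-.251,.014],-.18))
for n in("wrist","top","side"): cv2.imwrite(f"pics/{n}1.png",snapshot(n)[:,:,::-1])
E
```

```text
time: 1.27
tool_pos: [0.5316, -0.2525, 0.2052]
ee_rot: [-1.571, 0.001, -0.187]
wrist_force: [0.1, 0.0, 0.8]
width: 0.0942
('slide', array([1.000e-01, 1.912e+02, 1.500e+00]), 'roll', np.float64(-0.4), 't', 1.2667, 'pos', array([ 0.5316, -0.2525,  0.2052]), 'rot', array([-1.571e+00,  1.000e-03, -1.870e-01]), 'F', array([0.1, 0. , 0.8]))
```

View pics/wrist1.png

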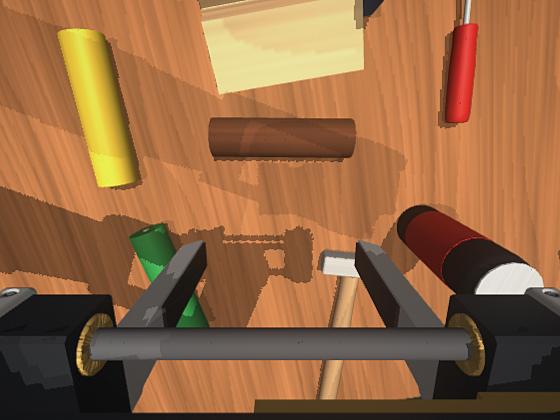

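View pics/side1.png

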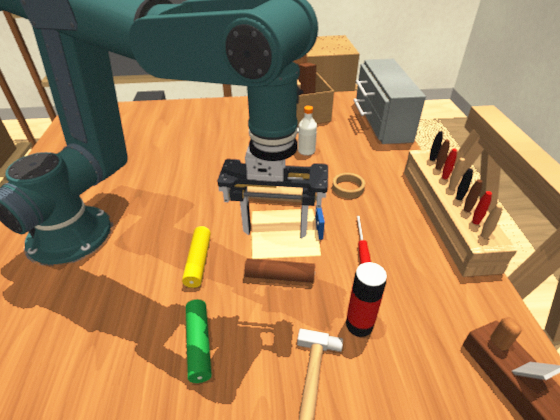

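The wrist view shows the bar parallel to the jaws at (209–355, 118–160), ahead of the fingers. I'll cross-check it by ray.

```bash
python3 - <<'E'
from h import *
im=cv2.imread("pics/wrist1.png"); 
print(bar(im,(195,108,370,157),"wrist",.022,150))
print(ray("wrist",[[209,137],[355,137],[282,118],[282,158]],.022).round(4))
print("cradle near-right corners",ray("wrist",[[219,93],[363,69]],0).round(4), "mallet",ray("wrist",[[340,262]],.02).round(3),"can base",ray("wrist",[[412,215]],0).round(3))
E
```

```text
(array([ 0.545 , -0.1913]), -0.189, array([0.1655, 0.0436]), ((281.5, 136.5), (39.0, 147.0), 90.0))
[[ 0.4634 -0.1759  0.022 ]
 [ 0.6276 -0.2073  0.022 ]
 [ 0.5494 -0.1711  0.022 ]
 [ 0.5411 -0.215   0.022 ]]
cradle near-right corners [[ 0.4824 -0.1295  0.    ]
 [ 0.6509 -0.1354  0.    ]] mallet [[ 0.59 -0.36  0.02]] can base [[ 0.693 -0.322  0.   ]]
```

```bash
python3 -m creep '[{"slide":[0,40,0],"roll":0,"grip":0},{"slide":[0,80,0],"roll":0,"grip":0},{"slide":[0,120,0],"roll":0,"grip":0},{"slide":[0,150,0],"roll":0,"grip":0},{"slide":[0,175,0],"roll":0,"grip":0},{"slide":[0,191,0],"roll":0,"grip":0},{"slide":[0,192,0],"roll":0,"grip":0},{"slide":[0,192,0],"roll":0,"grip":0}]'
python3 - <<'E'
from h import *
print(go([.532,-.251,.014],-.18))
for n in("wrist",): cv2.imwrite(f"pics/{n}2.png",snapshot(n)[:,:,::-1])
E
```

```text
time: 2.08
tool_pos: [0.5313, -0.2522, 0.0127]
ee_rot: [-1.57, 0.002, -0.188]
wrist_force: [-0.2, 0.0, -0.3]
width: 0.0941
('slide', array([ 0.5, -1.3,  1.3]), 'roll', np.float64(-0.4), 't', 2.0833, 'pos', array([ 0.5313, -0.2522,  0.0127]), 'rot', array([-1.57 ,  0.002, -0.188]), 'F', array([-0.2,  0. , -0.3]))
```

View pics/wrist2.png

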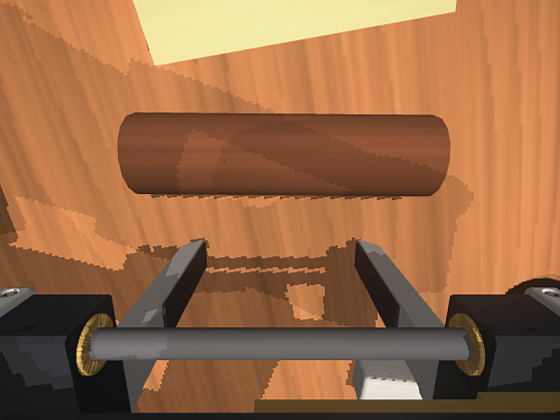

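```bash
python3 -m creep '[{"slide":[0,-1,8],"roll":0,"grip":0},{"slide":[0,-1,16],"roll":0,"grip":0},{"slide":[0,-1,22],"roll":-1,"grip":0},{"slide":[0,-1,26],"roll":-2,"grip":0},{"slide":[0,-1,29],"roll":-3,"grip":0},{"slide":[0,-1,32],"roll":-4.5,"grip":0},{"slide":[0,-1,35],"roll":-6,"grip":0},{"slide":[0,-1,38],"roll":-7.5,"grip":0},{"slide":[0,-1,41],"roll":-9.3,"grip":0},{"slide":[0,-1,43],"roll":-9.3,"grip":0},{"slide":[0,-1,44],"roll":-9.3,"grip":0},{"slide":[0,-1,44],"roll":-9.3,"grip":0}]'
python3 - <<'E'
from h import *
for n in("wrist","top"): cv2.imwrite(f"pics/{n}3.png",snapshot(n)[:,:,::-1])
print(go([.532,-.251,.014],-.025))
print(ray("wrist",[[120,150],[450,150]],.022).round(4))
E
```

```text
time: 3.13
tool_pos: [0.5407, -0.2082, 0.0144]
ee_rot: [-1.571, 0.0, -0.024]
wrist_force: [-0.5, 0.7, -0.0]
width: 0.0941
('slide', array([ -7.7,   0.4, -42.7]), 'roll', np.float64(0.1), 't', 3.2333, 'pos', array([ 0.5407, -0.2085,  0.0144]), 'rot', array([-1.571,  0.   , -0.024]), 'F', array([-0. ,  0.2,  0.3]))
[[ 0.455  -0.1417  0.022 ]
 [ 0.635  -0.1461  0.022 ]]
```

View pics/wrist3.png

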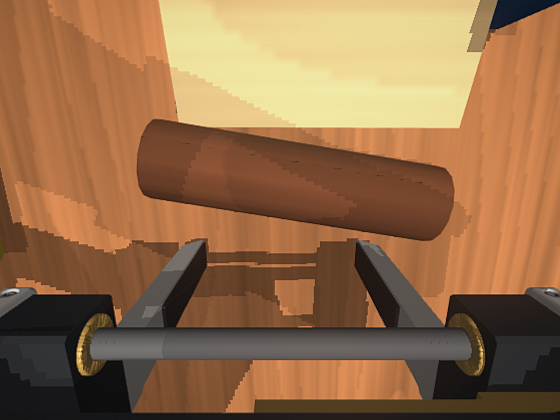

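Jaws are now parallel to the cradle (its edge is level at row 128), but the bar is still skewed by about 0.13 rad. I'll push with the far finger leading to straighten it.

```bash
python3 -m creep '[{"slide":[0,0,3],"roll":-4,"grip":0},{"slide":[0,0,8],"roll":-7,"grip":0},{"slide":[0,0,20],"roll":-7,"grip":0},{"slide":[0,0,33],"roll":-7,"grip":0},{"slide":[0,-1,43],"roll":-7,"grip":0},{"slide":[0,-1,46],"roll":-7,"grip":0},{"slide":[0,-1,46],"roll":-7,"grip":0}]'
python3 - <<'E'
from h import *
for n in("wrist","top"): cv2.imwrite(f"pics/{n}4.png",snapshot(n)[:,:,::-1])
print(go([.532,-.251,.014],-.025))
E
```

```text
time: 3.82
tool_pos: [0.542, -0.1611, 0.0157]
ee_rot: [-1.571, -0.0, 0.1]
wrist_force: [0.2, -0.6, -0.8]
width: 0.0938
('slide', array([-18.5,   1.4, -87.6]), 'roll', np.float64(7.1), 't', 3.9167, 'pos', array([ 0.5418, -0.162 ,  0.0154]), 'rot', array([-1.571,  0.   ,  0.099]), 'F', array([ 0.2, -1.2, -0.2]))
```

View pics/wrist4.png

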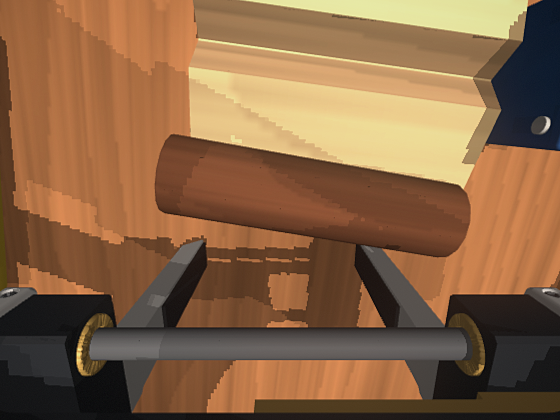

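The bar is now within about 0.04 rad of the groove (bar edge slope 0.175 against V line slope 0.133). Next I'll align the jaws and push up the ramp.

```bash
python3 -m creep '[{"slide":[0.5,0,4],"roll":2,"grip":0},{"slide":[1,0,8],"roll":4,"grip":0},{"slide":[1.5,0,12],"roll":6,"grip":0},{"slide":[2.2,0,18],"roll":7,"grip":0},{"slide":[3,0,24],"roll":7,"grip":0},{"slide":[3.8,-1,30],"roll":7,"grip":0},{"slide":[4.5,-2.5,36],"roll":7,"grip":0},{"slide":[5.2,-4,42],"roll":7,"grip":0},{"slide":[5.6,-4.5,45],"roll":7,"grip":0},{"slide":[5.6,-4.5,45],"roll":7,"grip":0}]'
python3 - <<'E'
from h import *
for n in("wrist","top"): cv2.imwrite(f"pics/{n}5.png",snapshot(n)[:,:,::-1])
print(go([.532,-.251,.014],-.025))
E
```

```text
time: 4.75
tool_pos: [0.5431, -0.1159, 0.0201]
ee_rot: [-1.57, -0.0, -0.023]
wrist_force: [0.6, -1.4, 0.4]
width: 0.0941
('slide', array([  -7.6,    5.6, -134.9]), 'roll', np.float64(0.1), 't', 4.85, 'pos', array([ 0.5428, -0.1163,  0.0196]), 'rot', array([-1.57e+00,  1.00e-03, -2.30e-02]), 'F', array([ 0.6, -0.1, -0.1]))
```

View pics/wrist5.png

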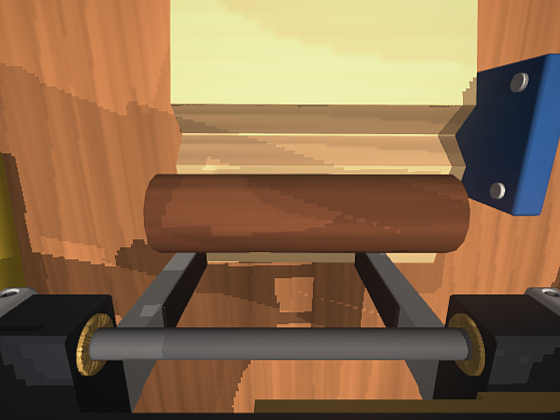

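View pics/top5.png

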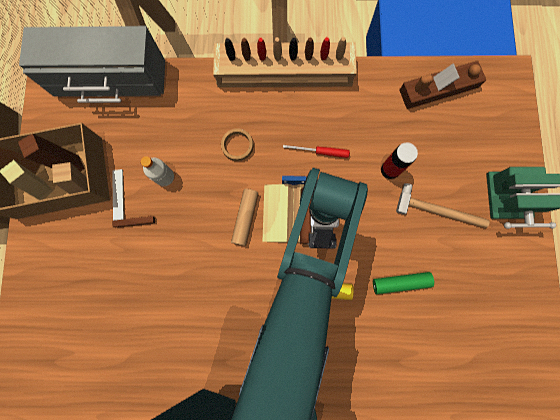

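Bar and V are parallel and the bar is on the ramp. Before the lip I'll check the gap between its far end (470,212) and the stop plate's face.

```bash
python3 - <<'E'
from h import *
im=cv2.imread("pics/wrist5.png")
print("bar ends z.034",ray("wrist",[[145,213],[470,213]],.034).round(4))
print("plate",ray("wrist",[[468,190]],.02).round(4),ray("wrist",[[478,72],[515,213]],.062).round(4),ray("wrist",[[560,54],[547,213]],.062).round(4),)
print("cradle near end ramp foot",ray("wrist",[[205,258],[437,262]],0).round(4), "lips",ray("wrist",[[183,166],[448,166],[178,133],[441,133]],.019).round(4))
cv2.imwrite("pics/crop5.png",cv2.resize(im[40:270,400:560],None,fx=2.5,fy=2.5))
E
```

```text
bar ends z.034 [[ 0.4686 -0.0836  0.034 ]
 [ 0.6487 -0.0879  0.034 ]]
plate [[ 0.6544 -0.0781  0.02  ]] [[ 0.6256 -0.0194  0.062 ]
 [ 0.6516 -0.0797  0.062 ]] [[ 0.6573 -0.0135  0.062 ]
 [ 0.6663 -0.0801  0.062 ]]
cradle near end ramp foot [[ 0.49   -0.127   0.    ]
 [ 0.6524 -0.1339  0.    ]] lips [[ 0.4878 -0.0601  0.019 ]
 [ 0.6414 -0.0638  0.019 ]
 [ 0.487  -0.0415  0.019 ]
 [ 0.6351 -0.045   0.019 ]]
```

View pics/crop5.png

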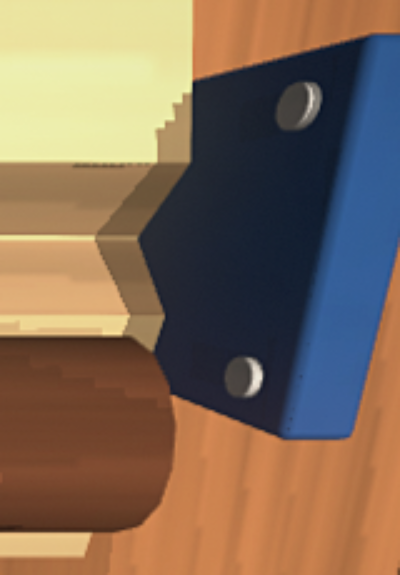

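The gap is about 15 mm, so there is room. Now over the lip.

```bash
python3 -m creep '[{"slide":[0,-1,6],"roll":0,"grip":0},{"slide":[0,-2.5,12],"roll":0,"grip":0},{"slide":[0,-4,18],"roll":0,"grip":0},{"slide":[0,-5,23],"roll":0,"grip":0},{"slide":[0,-6,28],"roll":0,"grip":0},{"slide":[0,-7,32],"roll":0,"grip":0},{"slide":[0,-7,34],"roll":0,"grip":0},{"slide":[0,-7,34],"roll":0,"grip":0},{"slide":[0,-7,34],"roll":0,"grip":0},{"slide":[0,-7,34],"roll":0,"grip":0}]'
python3 - <<'E'
from h import *
for n in("wrist","side"): cv2.imwrite(f"pics/{n}6.png",snapshot(n)[:,:,::-1])
print(go([.532,-.251,.014],-.025))
E
```

```text
time: 5.68
tool_pos: [0.5437, -0.0831, 0.0267]
ee_rot: [-1.571, 0.0, -0.024]
wrist_force: [-0.7, 0.3, -0.2]
width: 0.0941
('slide', array([  -7.7,   12.8, -168. ]), 'roll', np.float64(0.0), 't', 5.7833, 'pos', array([ 0.5437, -0.0832,  0.0268]), 'rot', array([-1.571,  0.   , -0.024]), 'F', array([ 0.3, -0.8,  0.8]))
```

View pics/wrist6.png

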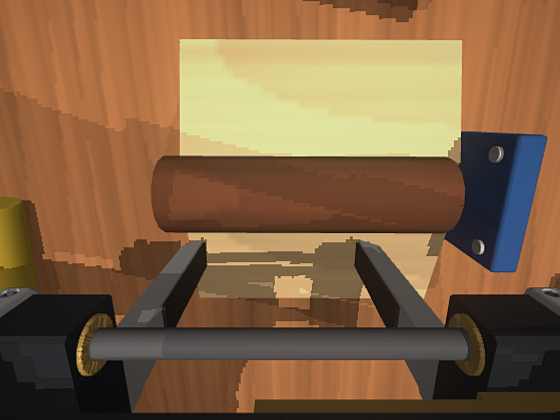

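View pics/side6.png

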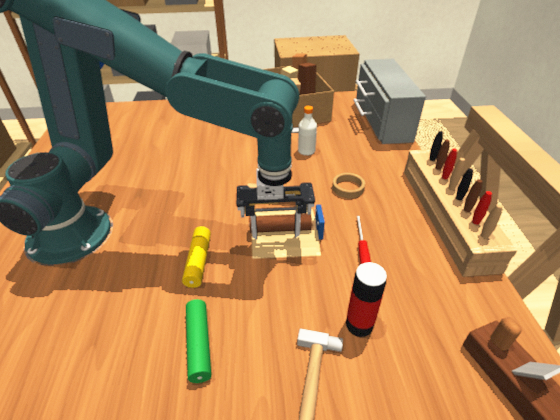

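The bar has dropped into the V: it sits clear of the fingers and parallel to the groove. I'll back off, rise, shut the fingers and go behind its near end.

```bash
python3 -c "
from h import *
print(ray('top',[[295,281],[295,298]],.022).round(3)); print(go([.435,-.040,.127],-.025))"
python3 -m creep '[{"slide":[0,0,-15],"roll":0,"grip":0},{"slide":[0,0,-30],"roll":0,"grip":0},{"slide":[0,-30,-35],"roll":0,"grip":0},{"slide":[0,-70,-35],"roll":0,"grip":0},{"slide":[0,-100,-35],"roll":0,"grip":0},{"slide":[-30,-105,-20],"roll":0,"grip":0.5},{"slide":[-65,-105,0],"roll":0,"grip":1},{"slide":[-100,-105,22],"roll":0,"grip":1},{"slide":[-110,-105,41],"roll":0,"grip":1},{"slide":[-110,-105,41],"roll":0,"grip":1},{"slide":[-110,-105,41],"roll":0,"grip":1},{"slide":[-110,-105,41],"roll":0,"grip":1},{"slide":[-110,-105,41],"roll":0,"grip":1}]'
python3 - <<'E'
from h import *
for n in("wrist","side"): cv2.imwrite(f"pics/{n}7.png",snapshot(n)[:,:,::-1])
print(go([.435,-.040,.026],-.025))
E
```

```text
[[ 0.372 -0.048  0.022]
 [ 0.326 -0.048  0.022]]
('slide', array([-109.7, -100.2,   40.6]), 'roll', np.float64(0.0), 't', 5.7833, 'pos', array([ 0.5437, -0.0832,  0.0268]), 'rot', array([-1.571,  0.   , -0.024]), 'F', array([ 0.3, -0.8,  0.8]))
time: 6.87
tool_pos: [0.4357, -0.0403, 0.1321]
ee_rot: [-1.571, -0.0, -0.025]
wrist_force: [0.1, 0.1, -0.4]
width: 0.0441
('slide', array([ -0.5, 105.8,   0.3]), 'roll', np.float64(0.0), 't', 6.9667, 'pos', array([ 0.4355, -0.0403,  0.1318]), 'rot', array([-1.571,  0.   , -0.025]), 'F', array([ 0.1, -0. ,  0.2]))
```

View pics/wrist7.png

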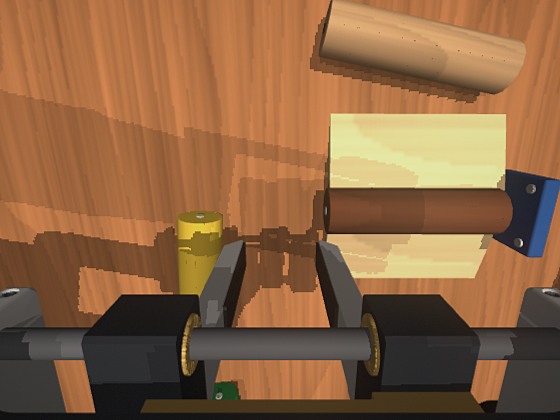

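View pics/side7.png

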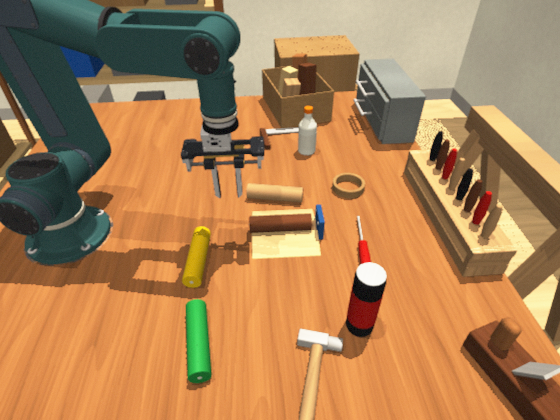

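The bar lies in the groove, with its near end at about (328,210) in the wrist view and a small gap at the plate. I'll work out its position, let the fingers finish closing, then descend.

```bash
python3 - <<'E'
from h import *
print("near end top/low",ray("wrist",[[330,189]],.045).round(4),ray("wrist",[[326,211]],.033).round(4),"axis y",ray("wrist",[[420,189],[420,234]],.033).round(4),"cradle near corner",ray("wrist",[[331,114],[328,277]],0).round(4))
E
python3 -m creep '[{"slide":[-2,0,0],"roll":0,"grip":1},{"slide":[-2,10,0],"roll":0,"grip":1},{"slide":[-2,20,0],"roll":0,"grip":1},{"slide":[-2,30,0],"roll":0,"grip":1},{"slide":[-2,40,0],"roll":0,"grip":1},{"slide":[-2,50,0],"roll":0,"grip":1},{"slide":[-2,60,0],"roll":0,"grip":1},{"slide":[-2,70,0],"roll":0,"grip":1},{"slide":[-2,80,0],"roll":0,"grip":1},{"slide":[-2,90,0],"roll":0,"grip":1},{"slide":[-2,100,0],"roll":0,"grip":1},{"slide":[-2,106,0],"roll":0,"grip":1},{"slide":[-2,106,0],"roll":0,"grip":1},{"slide":[-2,106,0],"roll":0,"grip":1}]'
python3 - <<'E'
from h import *
for n in("wrist","side"): cv2.imwrite(f"pics/{n}8.png",snapshot(n)[:,:,::-1])
print(go([.435,-.040,.026],-.025))
E
```

```text
near end top/low [[ 0.4799 -0.0186  0.045 ]] [[ 0.4784 -0.0421  0.033 ]] axis y [[ 0.5643 -0.0233  0.033 ]
 [ 0.5687 -0.0673  0.033 ]] cradle near corner [[ 0.4866  0.0453  0.    ]
 [ 0.4867 -0.1286  0.    ]]
time: 8.13
tool_pos: [0.4327, -0.0394, 0.0256]
ee_rot: [-1.571, 0.001, -0.024]
wrist_force: [0.4, -0.0, 0.6]
width: 0.0002
('slide', array([ 1.6,  0.5, -0.4]), 'roll', np.float64(0.1), 't', 8.2333, 'pos', array([ 0.4334, -0.0396,  0.0265]), 'rot', array([-1.571e+00, -1.000e-03, -2.400e-02]), 'F', array([-0. ,  0. ,  0.7]))
```

View pics/wrist8.png

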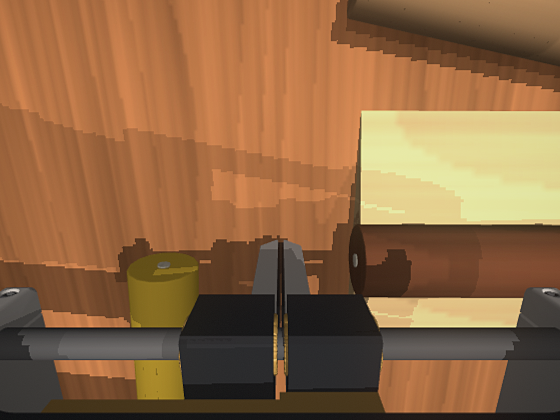

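```bash
python3 -m creep '[{"slide":[8,0,0],"roll":0,"grip":1},{"slide":[16,0,0],"roll":0,"grip":1},{"slide":[22,0,0],"roll":0,"grip":1},{"slide":[26,0,0],"roll":0,"grip":1},{"slide":[29,0,0],"roll":0,"grip":1},{"slide":[32,0,0],"roll":0,"grip":1},{"slide":[35,0,0],"roll":0,"grip":1},{"slide":[38,0,0],"roll":0,"grip":1},{"slide":[40,0,0],"roll":0,"grip":1},{"slide":[42,0,0],"roll":0,"grip":1},{"slide":[44,0,0],"roll":0,"grip":1},{"slide":[45,0,0],"roll":0,"grip":1},{"slide":[45,0,0],"roll":0,"grip":1}]'
python3 - <<'E'
from h import *
for n in("wrist","side"): cv2.imwrite(f"pics/{n}9.png",snapshot(n)[:,:,::-1])
print(go([.435,-.040,.026],-.025))
s=cv2.imread("pics/side9.png");cv2.imwrite("pics/crop9.png",cv2.resize(s[170:270,200:360],None,fx=4.5,fy=4.5,interpolation=cv2.INTER_CUBIC))
E
```

```text
time: 9.32
tool_pos: [0.4781, -0.0405, 0.0259]
ee_rot: [-1.571, -0.0, -0.024]
wrist_force: [-1.0, 0.6, 0.3]
width: 0.0005
('slide', array([-43.1,   0.1,  -0.5]), 'roll', np.float64(0.1), 't', 9.4167, 'pos', array([ 0.4781, -0.0406,  0.0261]), 'rot', array([-1.571e+00, -1.000e-03, -2.400e-02]), 'F', array([-1.1, -0.5, -1. ]))
```

View pics/wrist9.png

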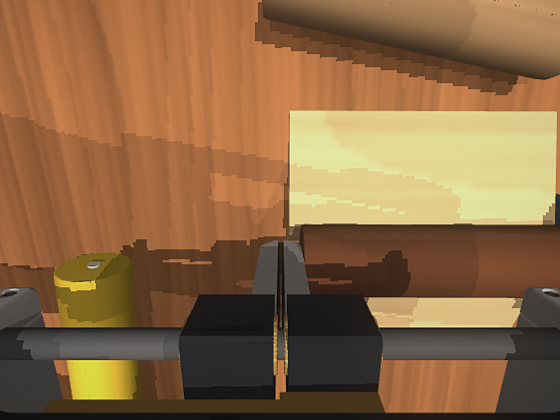

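View pics/crop9.png

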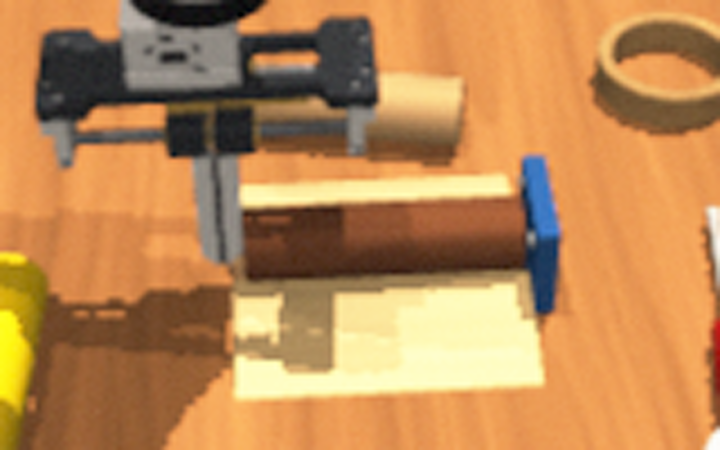

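The side crop shows the bar's end close to the plate at (525,235). The force is still about 1 N, which means it is sliding or only just touching. I'll continue in small steps until the force rises.

```bash
python3 -m creep '[{"slide":[1,0,0],"roll":0,"grip":1},{"slide":[2,0,0],"roll":0,"grip":1},{"slide":[3,0,0],"roll":0,"grip":1},{"slide":[3,0,0],"roll":0,"grip":1}]'
python3 -m creep '[{"slide":[1,0,0],"roll":0,"grip":1},{"slide":[2,0,0],"roll":0,"grip":1},{"slide":[2,0,0],"roll":0,"grip":1}]'
```

```text
time: 9.75
tool_pos: [0.4809, -0.0406, 0.026]
ee_rot: [-1.571, -0.0, -0.024]
wrist_force: [-1.0, 0.5, 0.7]
width: 0.0002
time: 10.0
tool_pos: [0.481, -0.0406, 0.0257]
ee_rot: [-1.571, 0.005, -0.024]
wrist_force: [-6.2, 0.2, 3.5]
width: 0.0006
```

The tool stalled at x = 0.481 with the force jumping to 6 N, so the bar is against the stop. Back off and verify.

```bash
python3 -m creep '[{"slide":[-4,0,0],"roll":0,"grip":1},{"slide":[-14,0,0],"roll":0,"grip":1},{"slide":[-30,0,0],"roll":0,"grip":1},{"slide":[-45,0,0],"roll":0,"grip":1},{"slide":[-50,-35,0],"roll":0,"grip":1},{"slide":[-50,-75,0],"roll":0,"grip":1},{"slide":[-50,-110,0],"roll":0,"grip":1},{"slide":[-50,-130,0],"roll":0,"grip":1},{"slide":[-50,-130,0],"roll":0,"grip":1},{"slide":[-50,-130,0],"roll":0,"grip":1}]'
python3 - <<'E'
from h import *
for n in("wrist","side"): cv2.imwrite(f"pics/{n}10.png",snapshot(n)[:,:,::-1])
im=cv2.imread("pics/wrist10.png");s=cv2.imread("pics/side10.png")
cv2.imwrite("pics/c10.png",np.vstack([cv2.resize(s[170:250,230:370],(700,400),interpolation=cv2.INTER_CUBIC),cv2.resize(im[160:200,420:560],(700,200))]))
E
```

```text
time: 10.83
tool_pos: [0.4335, -0.0396, 0.1571]
ee_rot: [-1.571, -0.004, -0.024]
wrist_force: [0.4, -0.2, 0.4]
width: 0.0004
```

View pics/c10.png

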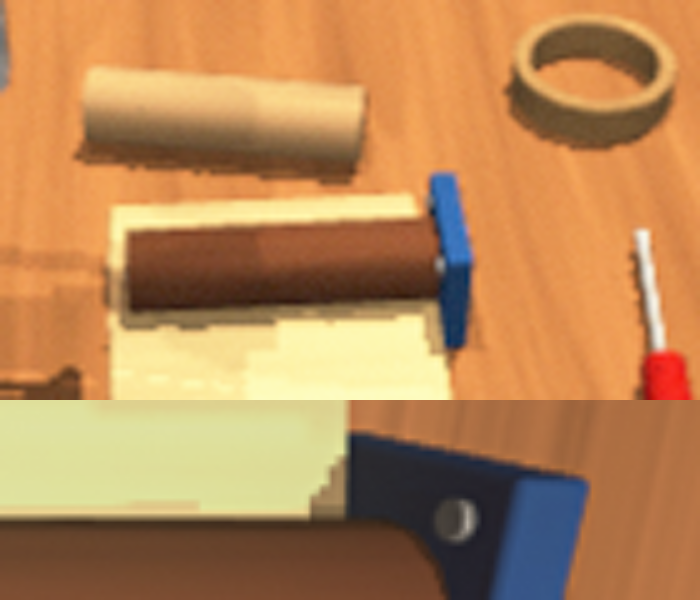

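View pics/wrist10.png

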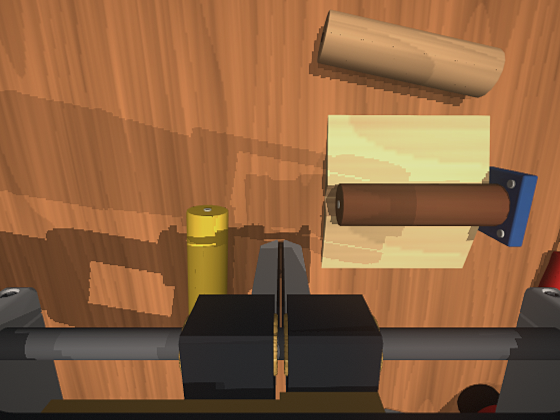

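Both views show the bar's end up against the plate, with about 10 mm of groove free at its near end, as it should be. One last number, then I hand in.

```bash
python3 - <<'E'
from h import *
from bench import ticket
a=ray("wrist",[[337,205]],.033)[0]; b=ray("wrist",[[325,190]],.01)[0]
print(a.round(4),b.round(4),"near end minus cradle end mm",1e3*(a-b)[0])
top=cv2.cvtColor(snapshot("top"),cv2.COLOR_RGB2BGR); old=cv2.imread("pics/top0.png")
for n,(x0,y0,x1,y1) in dict(beech=(225,180,262,255),can=(375,135,420,185),mallet=(395,180,495,230),tape=(215,125,260,165),glue=(135,150,180,190),sq=(105,165,160,230),scr=(280,140,355,162)).items():
    print(n,round(float(np.mean(cv2.absdiff(top[y0:y1,x0:x1],old[y0:y1,x0:x1]))),1))
print(ticket.close_job())
E
```

```text
[ 0.4887 -0.0414  0.033 ] [ 0.4796 -0.0308  0.01  ] near end minus cradle end mm 9.059156726050455
beech 8.1
can 6.1
mallet 5.6
tape 5.5
glue 5.5
sq 5.6
scr 5.7
the job is handed in; nothing more can be done
None
```

I rolled the walnut bar off the bench and up the right-hand ramp with both open fingers, and straightened its skew on the way. It dropped into the V. I then pushed it endways with shut fingers until the tool stalled at x = 0.481 m and the force jumped from about 1 N to 6 N. After that I backed off, raised the tool clear and handed the job in at about 11 s.

**Bar at the stop:** Both views show the bar seated and parallel to the groove, with its end at the plate. The near end is about 9 mm inside the cradle's end; 10 mm would be exact. In absolute terms those two points came out about 6 mm short of what I expected (0.489 m against 0.495 m for the near end). Both are off by the same amount, so I put it down to the wrist camera and relied on the relative distance and the force stall.

**Rolling over:** I never measured how far the bar turned. It travelled about 13 cm, which would be well over 130° if it rolled without much slip.

**Other things on the bench:** The can, mallet, tape, glue, square and screwdriver areas of the top view differ from the first picture only by an even, noise-like amount (5.5 to 6.1 grey levels). The beech area differs slightly more, at 8.1. I never touched the beech bar and it looks unmoved in the other views, so I take the extra as a changed arm shadow.

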